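# Roll the coin roll into the checking cradle

## Robot

A 6-joint arm with a two-finger parallel gripper is mounted at the origin on the work surface. World frame = base frame: x ahead of the robot, y to its left, z up, the work surface at z = 0. Lengths are in m, angles in rad, forces in N, time in s.
With the tool pointing down it reaches from about 0.35 to 0.925 m from the base axis. Payload 6.4 kg.
Tool frame: the origin (TCP) lies at the very end of the fingers, on their centre line; the grasp point (between the pads) lies 19 mm behind it; z points along the fingers, y is the line along which they close (so a half turn about z gives the same grasp; the last joint's range is limited). The gripper opens to 94 mm and grips with 3 to 60 N. Pads are 16 mm wide; open, the fingers measure 119 mm over their backs; the gripper's body (75 mm by 177 mm) begins 78 mm behind the grasp point.
Start: joints at [-1.288, 0.245, 1.558, -0, 1.339, -0.174], TCP at [0.287, -0.583, 0.205] pointing down, gripper open.
Joint ranges: [-3.13, 3.13], [-1.02, 2.26], [0.13, 2.54], [-0.95, 4.09], [0.21, 2.88], [-2.74, 2.74]. Speed limits (rad/s): [2.57, 2.57, 3.14, 3.14, 3.14, 3.14].

## Interface

Orientations are given as [roll, pitch, yaw] about the fixed x, y, z axes, in that order (R = Rz(yaw) Ry(pitch) Rx(roll)).
In Python, from bench import ctrl gives the robot as it stands.
- The arm moves only by the tool drive_tool, never from a script. Its argument "motion" is a list of rows, each a list of 3 entries, a list of its own where there are three numbers: the opening in per cent of the stroke, from 0 (shut) to 100 (fully open), then the shift along the tool's x, y, z in mm, then the turn, a rotation vector about the tool's x, y, z in degrees. A call has 1 to 12 rows; each row shifts and turns the commanded pose from where the row before left it, along the tool's axes as they then stand; what a row does not reach is not made up. A row lasts 1/12 s, in which the tool goes at most 41.7 mm and 7.16 degrees, less where a joint would pass 70% of its speed; a pose out of reach is approached as far as the arm can. A call with a gripper value outside its range is refused whole. The fingers move at their own pace and stop on an object; the grip force is fixed at half the most. Time passes only in rows, so rows that do not move let the fingers close. It gives the time, the measured TCP pose, the force, the opening and the grip force at its end, in the units of the state.
- ctrl.get_state(): the state, without advancing time (a new reading comes with each control period).
- ctrl.snapshot(name): name is "scene" or "side" or "wrist"; returns the picture (420x560x3 uint8, red, green, blue); there is no depth.
- ctrl.camera_model(name): a dict with "mtx" (3x3 intrinsics, pixels), "eye" and "orientation" of the camera in the world; the wrist camera has in their place "tool_from_camera" (4x4, takes a point from camera to tool coordinates, whose origin is the TCP and whose axes are the flange's). Camera axes: x right, y down, z forward; pixel columns grow to the right and rows downward; lengths in m; the calibration is good to about 2 mm. A picture is of the moment at which its call begins: read the wrist's pose just before it. camera_model takes no time and is no camera call.
- ctrl.job_done(): hands the job in; it is judged then, once.
Trained networks look in the newest picture that a camera, given by its name, has taken for a name from the list of things; names that differ only in an ending like _2 or _b are one class to them, and where a whole thing is asked for, a point or a joint stands for the part that bears it (a point fixed in the world has none). Each returns a list of dicts, best first, with "confidence" (0 to 1); they miss things now and then, are a little off and sometimes report something else, mostly with a low value. They report only what shows in the picture. A call takes as long as a camera call. They do not tell look-alikes from the thing itself.
- ctrl.outline_of(label, camera): "pixels" (420x560 bool, what is visible of it) and "pixel" ([column, row] in pixels, amid what is visible of it).
- ctrl.mark_of(label, camera): "pixel" ([column, row] in pixels: a listed point, or the origin of a listed thing).
The state is a dict: "time_s": time; "qpos": joint angles; "qvel": joint speeds; "effort": joint torques, N m; "eef_pos": TCP position; "ee_rot": TCP orientation; "contact_force": force on the tool from outside, world axes, zero at the start; "torque": the same for the moment, N m; "gripper_width": finger opening in m; "gripper_force": force on a finger pad.
Only numpy, scipy, OpenCV 4.12 (cv2) and the standard library are available. Lean on these libraries where they do the work, as an engineer would, in place of code of your own. Each camera call takes 0.05 s, during which the arm holds its last target. There are 200 camera calls.

## Task

With the fingertips, roll the full coin roll lying on the counter by its side up the ramp and into the V groove of the cradle, then push its end to slide it along the groove until it is fully home against the metal stop. Only push it, gently: do not pick it up, stand it up or drag it without rolling. Leave everything else on the counter where it stands, and finish with the roll at rest and the fingers clear.

Things in the scene. Friction and masses are not known exactly. Their poses are not given: they have to be found in the camera images.
- coin_roll: Full coin roll: stiff glazed white paper cylinder (friction about 0.35), brown band round its middle, coins at its ends; 30 mm diameter, 120 mm long, 0.4-0.6 kg. Lies on the robot's side of the cradle. Origin at its centre; y is its long axis, +y towards the stop end, at the start up to 0.25 rad off the groove's direction; x and z turn as it rolls. Rolls freely; rolls back down the ramp if let go.
- cradle: Length-checking cradle, fixed: black ramp, bare steel groove. Origin on the counter below the bottom line of its 90-degree V groove: x across it away from the robot, y along it towards the stop, z up. In its frame (mm): groove bottom at x 0, 2 high; far 45-degree flank up to x 30, 32 high, then a wall 12 wide. Ramp and groove run from y -115 (open end) to y 110. A seated roll's axis is at x 0, 23 high.
- cradle_lip (a point): Top edge of the ramp, where it drops at 45 degrees into the groove: 14 mm high, at cradle x -12 mm, y 0. The ramp rises straight from the counter at cradle x -72 mm to this edge.
- cradle_stop (a point): Face of the stop, a bare aluminium plate 45 mm high, 10 mm thick, 60 mm wide (cradle x -18 to 42 mm) across the groove's +y end. This point is on the face at cradle x 0, y 110 mm, 23 mm high. A roll fully home touches it, its centre 60 mm from this point (cradle y 50 mm). The roll starts with its +y end 25 to 50 mm short of the stop, measured along the groove.
- short_roll: Bystander: short coin roll standing on end, 30 mm diameter, 60 mm high, left of the work (cradle's +y side). Origin at the centre of its underside, z up.
- half_roll: Bystander: half coin roll standing on end, 30 mm diameter, 45 mm high, right of the work (cradle's -y side). Origin under its centre.
- coin_stack: Bystander: stack of eight bare coins, 27 mm diameter, 16 mm high, to the right of the cradle. Origin under its centre.
- seal: Bystander: turned dark-wood hand seal, 34 mm diameter, 74 mm high, standing on the left of the counter. Origin under its centre.
- ink_pad: Bystander: flat red ink pad, 75 x 110 x 16 mm, on the left of the counter. Origin under its centre.
- date_stamp: Bystander: black and grey date stamp, 45 x 65 x 82 mm, on the right of the counter. Origin under its centre.
- calculator: Bystander: desk calculator, 150 x 100 x 20 mm, on the right of the counter. Origin under its centre.
Mind the look-alikes: they are no part of the job. Leave any black look-alike of the coin_roll alone.

How it is judged:
By the outcome, as a careful person would: the job done as asked, in the order asked, and still so for the second after the job is handed in, with the robot touching nothing.
It also fails if it takes over 48 s, if anything falls off the work surface, if the arm or the gripper's body presses on something with over 40 N, if the wrist force passes 120 N, or if a joint passes its speed limit or range.

## Working session

There is one attempt and no reset: what is moved stays moved. The work goes in short steps, Python scripts to look and compute and a tool call to move; the robot and the scene stay as the last step left them, time stands still between calls to the robot, and variables do not carry over. Pictures are saved under pics/ and viewed, at most 11 in all, crops included, and the job is handed in when it is done.

Besides the shell and the picture viewer there is one more tool, called after "Request:" by a JSON object that holds its "method" and its "body". drive_tool: Moves the arm, as the interface text tells. Its arguments: {"type":"object","properties":{"motion":{"type":"array","items":{"type":"array"}}},"required":["motion"]}

```bash
mkdir -p pics; cat > h.py <<'E'
import numpy as np, cv2
from bench import ctrl
from scipy.spatial.transform import Rotation as R
def cam(n):
    m=ctrl.camera_model(n);K=np.array(m["mtx"])
    if n=="wrist":
        s=ctrl.get_state();T=np.eye(4)
        rot=np.array(s["ee_rot"]);T[:3,:3]=rot if rot.shape==(3,3) else R.from_euler('xyz',rot).as_matrix()
        T[:3,3]=s["eef_pos"];M=T@np.array(m["tool_from_camera"]);return K,M[:3,3],M[:3,:3]
    o=np.array(m["orientation"])
    Rm=o if o.shape==(3,3) else R.from_euler('xyz',o).as_matrix()
    return K,np.array(m["eye"]),Rm
def ray(n,px):
    K,e,Rm=cam(n);d=Rm@np.linalg.solve(K,[px[0],px[1],1]);return e,d/np.linalg.norm(d)
def atz(n,px,z):
    e,d=ray(n,px);return e+d*(z-e[2])/d[2]
def proj(n,p):
    K,e,Rm=cam(n);q=K@(Rm.T@(np.array(p)-e));return q[:2]/q[2]
def snap(n,f):
    i=ctrl.snapshot(n);cv2.imwrite("pics/"+f,i[:,:,::-1]);return i
E
python3 - <<'E'
from h import *
print(ctrl.get_state()); 
for n in("scene","side"):
    print(n,ctrl.camera_model(n)); snap(n,n+"0.png")
    for l,z in (("coin_roll",.015),("cradle",0),("cradle_lip",.014),("cradle_stop",.023)):
        for r in ctrl.mark_of(l,n)[:3]: print(l,np.round(r["pixel"]),round(r["confidence"],2),np.round(atz(n,r["pixel"],z),4))
E
```

```text
{'time_s': 0.0, 'qpos': array([-1.28809696e+00,  2.45789631e-01,  1.55898529e+00,  8.78183843e-07,
        1.33863204e+00, -1.74148813e-01]), 'qvel': array([ 0.00031518,  0.00081481, -0.00111078,  0.00107467, -0.00228417,
       -0.00020834]), 'effort': array([-3.37684287e-04, -4.15835416e+01, -3.14597726e+01,  6.85765967e-02,
        3.32918647e-02, -1.50342285e-04]), 'eef_pos': array([ 0.28654397, -0.58279365,  0.2043764 ]), 'ee_rot': array([-3.13980593e+00, -3.15207061e-04,  4.56847700e-01]), 'contact_force': array([ 0.4862657 ,  0.45220441, -0.32875993]), 'torque': array([0.0112092 , 0.05376859, 0.01693888]), 'gripper_force': 0.0, 'gripper_width': 0.09425257129132983}
scene {'mtx': array([[441.06393176,   0.        , 278.1081708 ],
       [  0.        , 441.06393176, 214.76555771],
       [  0.        ,   0.        ,   1.        ]]), 'eye': array([1.18448938, 0.42926029, 1.17095537]), 'orientation': array([-2.54177225,  0.01674149,  2.14566773])}
coin_roll [305. 214.] 0.84 [0.483  0.0535 0.015 ]
coin_roll [346. 195.] 0.76 [0.3465 0.1295 0.015 ]
coin_roll [285. 175.] 0.52 [ 0.3824
[... 154 characters left out ...]
5 0.014]
cradle_lip [224. 236.] 0.57 [ 0.6861 -0.1157  0.014 ]
cradle_stop [319. 252.] 0.89 [0.5839 0.1623 0.023 ]
side {'mtx': array([[436.04124958,   0.        , 293.97890801],
       [  0.        , 436.04124958, 210.27556847],
       [  0.        ,   0.        ,   1.        ]]), 'eye': array([0.25935519, 0.59144339, 0.91287791]), 'orientation': array([-2.48432789,  0.00406119, -2.71297561])}
coin_roll [346. 295.] 0.78 [0.3422 0.135  0.015 ]
coin_roll [361. 217.] 0.73 [ 0.3851 -0.087   0.015 ]
coin_roll [303. 247.] 0.56 [0.4834 0.0576 0.015 ]
cradle [257. 231.] 0.61 [0.6124 0.0527 0.    ]
cradle_lip [261. 230.] 0.97 [0.6003 0.0522 0.014 ]
cradle_stop [241. 262.] 0.88 [0.5987 0.1596 0.023 ]
```

View pics/scene0.png

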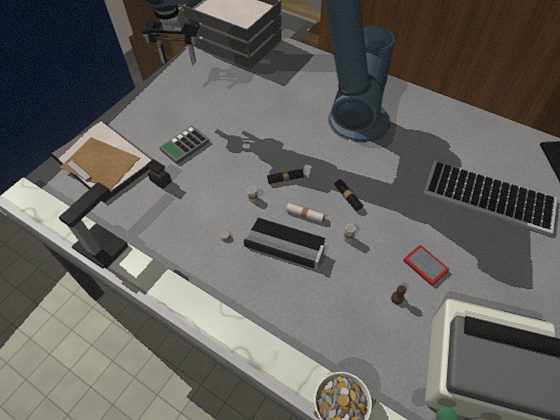

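View pics/side0.png

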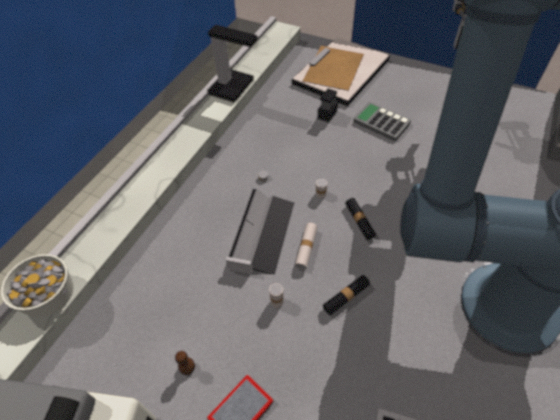

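White roll: scene (306,213), side (306,244). The two black ones are look-alikes. The cradle is around scene (285,243), with its stop at (322,253).

```bash
python3 - <<'E'
from h import *
print(np.round(ctrl.camera_model("wrist")["tool_from_camera"],3))
for l,z in (("short_roll",0),("half_roll",0),("coin_stack",0)):
    for r in ctrl.mark_of(l,"scene")[:2]: print(l,round(r["confidence"],2),np.round(atz("scene",r["pixel"],z),3))
for n in("scene","side"):
    for r in ctrl.outline_of("coin_roll",n)[:3]:
        if r["confidence"]<.4: continue
        c,s,a=cv2.minAreaRect(np.argwhere(r["pixels"])[:,::-1].astype(np.float32)); b=cv2.boxPoints((c,s,a))
        w=np.array([atz(n,p,.015)[:2] for p in b]); e=[w[1]-w[0],w[2]-w[1]]; e=max(e,key=np.linalg.norm)
        print(n,np.round(w.mean(0),3),np.linalg.norm(e),np.degrees(np.arctan2(e[1],e[0])))
E
```

```text
[[-0.001 -0.961 -0.277  0.08 ]
 [ 1.    -0.001  0.     0.001]
 [-0.    -0.277  0.961 -0.178]
 [ 0.     0.     0.     1.   ]]
short_roll 0.48 [0.48  0.207 0.   ]
half_roll 0.52 [ 0.516 -0.132  0.   ]
half_roll 0.52 [0.575 0.149 0.   ]
coin_stack 0.65 [ 0.68  -0.125  0.   ]
scene [0.476 0.049] 0.12149604304466839 99.81873377600556
scene [0.339 0.132] 0.13246917895574 63.082469338057265
scene [ 0.384 -0.082] 0.12582565424196812 135.67699260604746
side [ 0.387 -0.084] 0.13767230027091173 133.49126760521295
side [0.481 0.049] 0.13797243434584566 -78.68461596842116
side [0.344 0.132] 0.13575102522615648 -116.43740715849371
```

Request:
{"method": "drive_tool", "body": {"motion": [[100, [34, -40, 0], [0, 0, 1.4]], [100, [34, -40, 0], [0, 0, 1.4]], [100, [34, -40, 0], [0, 0, 1.4]], [100, [33, -24, -5], [0, 0, 1.4]], [100, [33, -24, -5], [0, 0, 1.4]], [100, [33, -24, -5], [0, 0, 1.4]], [100, [33, -24, -5], [0, 0, 1.4]], [100, [33, -24, -5], [0, 0, 1.4]], [100, [33, -24, -5], [0, 0, 1.4]], [100, [20, -30, -5], [0, 0, 1.4]], [100, [0, -40, -5], [0, 0, 0]], [100, [0, -40, -5], [0, 0, 0]]]}}

```text
time_s: 1.75
eef_pos: [0.4581, -0.15, 0.2506]
ee_rot: [-3.141, 0.0, 0.213]
contact_force: [-0.5, 0.5, 0.3]
gripper_width: 0.0944
gripper_force: 0.0
```

Request:
{"method": "drive_tool", "body": {"motion": [[50, [20, -35, -3], [0, 0, 0]], [50, [20, -35, -3], [0, 0, 0]], [50, [20, -35, -3], [0, 0, 0]], [50, [20, -35, -3], [0, 0, 0]], [50, [20, -35, -3], [0, 0, 0]], [50, [5, -6, 0], [0, 0, 0]], [50, [0, 0, 0], [0, 0, 0]], [50, [0, 0, 0], [0, 0, 0]]]}}

```text
time_s: 2.42
eef_pos: [0.5222, 0.0471, 0.2652]
ee_rot: [3.141, 0.001, 0.213]
contact_force: [0.1, -0.1, -0.2]
gripper_width: 0.0476
gripper_force: 0.0
```

```bash
python3 - <<'E'
from h import *
print(ctrl.get_state()["eef_pos"],ctrl.get_state()["qvel"].round(3))
snap("wrist","w1.png")
for l,z in (("coin_roll",.015),("cradle",0),("cradle_lip",.014),("cradle_stop",.023),("short_roll",0),("half_roll",0)):
    for r in ctrl.mark_of(l,"wrist")[:2]: print(l,np.round(r["pixel"],1),round(r["confidence"],2),np.round(atz("wrist",r["pixel"],z),4))
E
```

```text
[0.52218272 0.04706731 0.26524574] [-0.035 -0.008  0.013 -0.     0.     0.001]
coin_roll [188.5 291.3] 0.82 [0.3416 0.1314 0.015 ]
coin_roll [344.3 291.8] 0.59 [ 0.3862 -0.0815  0.015 ]
cradle [285.7 108.1] 0.91 [0.6092 0.051  0.    ]
cradle_lip [284.3 117.1] 0.68 [0.5984 0.0508 0.014 ]
cradle_stop [189.8 102.7] 0.96 [0.5914 0.1628 0.023 ]
short_roll [149.6 183.7] 0.9 [0.479  0.2061 0.    ]
half_roll [267.5 210.9] 0.65 [0.4749 0.047  0.    ]
half_roll [400.  209.6] 0.58 [ 0.5138 -0.1271  0.    ]
```

View pics/w1.png

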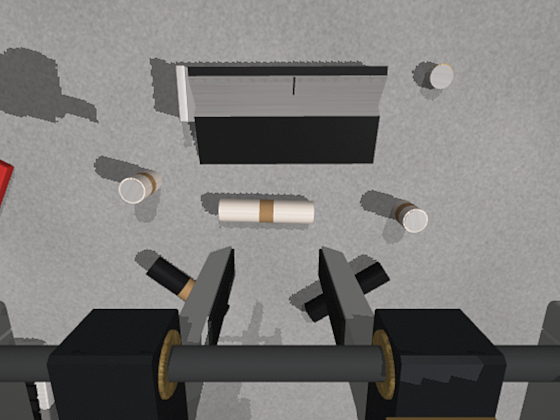

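The wrist view shows the white roll from (219,210) to (314,212). The ramp foot runs from (200,163) to (374,163), the lip is along row 116, and the stop is at column 185.

```bash
python3 - <<'E'
from h import *
w=lambda p,z:atz("wrist",p,z)[:2]
ang=lambda a,b:np.arctan2(-(a-b)[0],(a-b)[1])
i=cv2.imread("pics/w1.png"); m=(i.min(2)>150).astype(np.uint8)
m2=np.zeros_like(m); m2[190:230,205:330]=(i[190:230,205:330,2]>125)
n,l,st,c=cv2.connectedComponentsWithStats(m2); k=1+st[1:,4].argmax()
print("roll",st[k],c[k])
ys,xs=np.nonzero(l==k)
mid=np.polyfit([x for x in range(224,310)],[ys[xs==x].mean() for x in range(224,310)],1)
L,Rr=st[k][0],st[k][0]+st[k][2]
P=[w((x,np.polyval(mid,x)),.018) for x in (L,Rr)]
f=[w((200,163.5),0),w((375,163.5),0)]; lip=[w((196,116.5),.014),w((380,116.5),.014)]
print("yaw foot,lip,roll",ang(*f),ang(*lip),ang(*P),"len",[np.linalg.norm(a[0]-a[1]) for a in(f,lip,P)])
th=ang(*lip); X=np.array([np.cos(th),np.sin(th)]);Y=np.array([-X[1],X[0]])
s=w((189.8,102.7),.023); o=np.array([np.mean([q@X for q in lip])+.012, s@Y-.110])
print("lipYrange",[q@Y-o[1] for q in lip],"foot x",[q@X-o[0] for q in f])
print("cradle origin",o[0]*X+o[1]*Y,"th",th)
for q in P+[(P[0]+P[1])/2,w((149.6,183.7),0),w((400,209.6),0),np.array(ctrl.get_state()["eef_pos"])[:2]]: print("cr",np.round([q@X-o[0],q@Y-o[1]],4))
print(ctrl.get_state()["ee_rot"])
E
```

```text
roll [ 205  190  125   40 4104] [271.40448343 211.6795809 ]
yaw foot,lip,roll 0.20993038855000576 0.20994879387107948 0.2231549374037174 len [np.float64(0.22673493686901264), np.float64(0.2224209024707398), np.float64(0.16173138789443842)]
lipYrange [np.float64(0.10577576139849099), np.float64(-0.11664514107224881)] foot x [np.float64(-0.07077501489052673), np.float64(-0.07077918801983818)]
cradle origin [0.61083153 0.05493686] th 0.20994879387107948
cr [-0.1318  0.101 ]
cr [-0.1297 -0.0607]
cr [-0.1307  0.0201]
cr [-0.0974  0.1756]
cr [-0.1328 -0.1578]
cr [-0.0885  0.0101]
[3.14158730e+00 6.86208170e-05 2.10744973e-01]
```

Request:
{"method": "drive_tool", "body": {"motion": [[60, [-29, -4, 20], [0, 0, 0]], [60, [-28, -4, 26], [0, 0, 0]], [60, [-28, -3, 27], [0, 0, 0]], [60, [0, 0, 35], [0, 0, 0]], [60, [0, 0, 35], [0, 0, 0]], [60, [0, 0, 35], [0, 0, 0]], [60, [0, 0, 30], [0, 0, 0]], [60, [0, 0, 22], [0, 0, 0]], [60, [0, 0, 16], [0, 0, 0]], [60, [0, 0, 7], [0, 0, 0]], [60, [0, 0, 0], [0, 0, 0]], [60, [0, 0, 0], [0, 0, 0]]]}}

```text
time_s: 3.77
eef_pos: [0.4374, 0.0398, 0.013]
ee_rot: [3.141, -0.001, 0.212]
contact_force: [-0.1, -0.4, -0.2]
gripper_width: 0.0563
gripper_force: 0.0
```

```bash
cat >> h.py <<'E'
th=.21;X=np.array([np.cos(th),np.sin(th)]);Y=np.array([-X[1],X[0]]);O=np.array([.6108,.0549])
def cr(p): p=np.array(p);return np.round([(p[:2]-O)@X,(p[:2]-O)@Y]+list(p[2:]),4)
E
python3 - <<'E'
from h import *
s=ctrl.get_state();print(cr(s["eef_pos"]),s["ee_rot"],s["contact_force"]); snap("wrist","w2.png")
E
```

```text
[-0.1727  0.0214  0.013 ] [ 3.14133408e+00 -5.63376233e-04  2.12109229e-01] [-0.12578508 -0.44969548 -0.16360092]
```

View pics/w2.png

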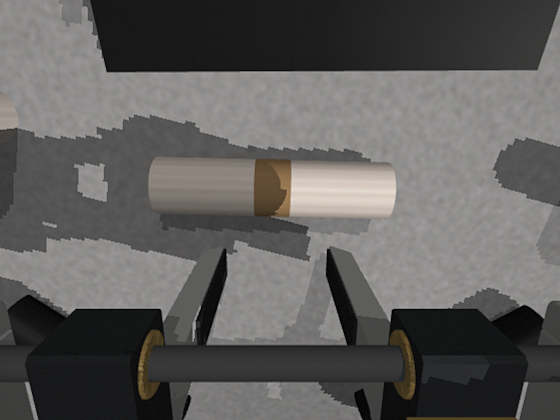

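Request:
{"method": "drive_tool", "body": {"motion": [[60, [4, 0, 2], [0, 0, 0]], [60, [4, 0, 2], [0, 0, 0]], [60, [3, 0, 0], [0, 0, 0]], [60, [2, 0, 0], [0, 0, 0]], [60, [2, 0, 0], [0, 0, 0]], [60, [1.5, 0, 0], [0, 0, 0]], [60, [1.5, 0, 0], [0, 0, 0]], [60, [1.5, 0, 0], [0, 0, 0]], [60, [2, 0, 0], [0, 0, 0]], [60, [2, 0, 0], [0, 0, 0]], [60, [2, 0, 0], [0, 0, 0]], [60, [2, 0, 0], [0, 0, 0]]]}}

```text
time_s: 4.82
eef_pos: [0.464, 0.0459, 0.0085]
ee_rot: [3.142, -0.0, 0.212]
contact_force: [0.2, -0.2, -0.2]
gripper_width: 0.0564
gripper_force: 0.2
```

Request:
{"method": "drive_tool", "body": {"motion": [[60, [2, 0, 0], [0, 0, 0]], [60, [2, 0, 0], [0, 0, 0]], [60, [2, 0, 0], [0, 0, 0]], [60, [2, 0, 0], [0, 0, 0]], [60, [2, 0, 0], [0, 0, 0]], [60, [2, 0, 0], [0, 0, 0]], [60, [2, 0, 0], [0, 0, 0]], [60, [2, 0, 0], [0, 0, 0]], [60, [2, 0, 0], [0, 0, 0]], [60, [2, 0, 0], [0, 0, 0]]]}}

```text
time_s: 5.65
eef_pos: [0.4836, 0.0502, 0.0085]
ee_rot: [3.142, -0.0, 0.212]
contact_force: [-0.8, 0.6, 0.4]
gripper_width: 0.0566
gripper_force: 0.2
```

```bash
python3 - <<'E'
from h import *
s=ctrl.get_state();print(cr(s["eef_pos"]),s["ee_rot"],s["contact_force"]); snap("wrist","w3.png")
E
```

```text
[-0.1254  0.0219  0.0085] [ 3.14156918e+00 -5.98132575e-05  2.12432831e-01] [-0.79891982  0.59549914  0.43096967]
```

View pics/w3.png

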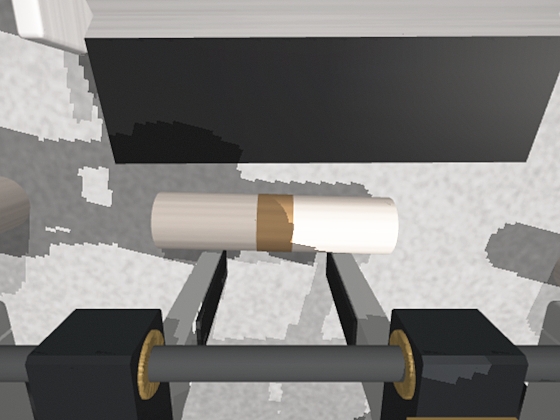

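The fingers are in contact and the roll is rolling with them, centred at (275,222). Next stretch: up to the ramp and onto it.

Request:
{"method": "drive_tool", "body": {"motion": [[60, [2, 0, 0], [0, 0, 0]], [60, [2, 0, 0], [0, 0, 0]], [60, [2, 0, 0], [0, 0, 0]], [60, [2, 0, 0], [0, 0, 0]], [60, [2, 0, 0], [0, 0, 0]], [60, [2, 0, 0], [0, 0, 0]], [60, [2, 0, 0], [0, 0, 0]], [60, [2, 0, 0], [0, 0, 0]], [60, [2, 0, 0], [0, 0, 0]], [60, [2, 0, 0], [0, 0, 0]], [60, [2, 0, 0], [0, 0, 0]], [60, [2, 0, 0], [0, 0, 0]]]}}

```text
time_s: 6.7
eef_pos: [0.507, 0.0552, 0.0084]
ee_rot: [-3.142, 0.0, 0.212]
contact_force: [-0.5, 0.1, -0.3]
gripper_width: 0.0566
gripper_force: 0.2
```

Request:
{"method": "drive_tool", "body": {"motion": [[60, [2, 0, 0], [0, 0, 0]], [60, [2, 0, 0], [0, 0, 0]], [60, [2, 0, -0.4], [0, 0, 0]], [60, [2, 0, -0.5], [0, 0, 0]], [60, [2, 0, -0.5], [0, 0, 0]], [60, [2, 0, -0.5], [0, 0, 0]], [60, [2, 0, -0.5], [0, 0, 0]], [60, [2, 0, -0.5], [0, 0, 0]], [60, [2, 0, -0.5], [0, 0, 0]], [60, [2, 0, -0.5], [0, 0, 0]], [60, [2, 0, -0.5], [0, 0, 0]], [60, [2, 0, -0.5], [0, 0, 0]]]}}

```text
time_s: 7.7
eef_pos: [0.5305, 0.0603, 0.0134]
ee_rot: [-3.142, 0.0, 0.213]
contact_force: [-4.4, -1.3, 2.7]
gripper_width: 0.0565
gripper_force: 2.3
```

```bash
python3 - <<'E'
from h import *
s=ctrl.get_state();print(cr(s["eef_pos"]),s["ee_rot"],s["contact_force"]); snap("wrist","w4.png")
E
```

```text
[-0.0775  0.022   0.0134] [-3.14157254e+00  1.02045340e-04  2.12517738e-01] [-4.40948903 -1.32427148  2.73335776]
```

View pics/w4.png

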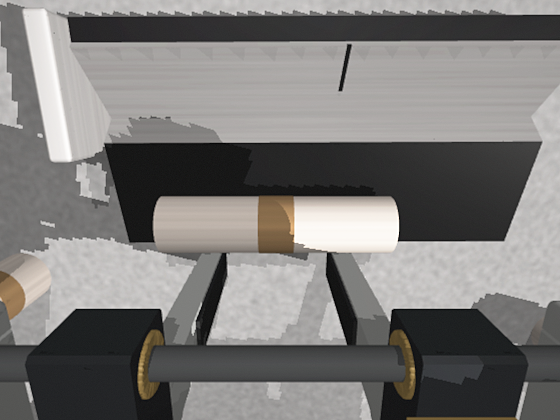

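The roll is on the ramp, centred at (277,223) and parallel to the lip. Pad friction is high (about 0.6), so I'm tilting the fingertips forward to cut the drag and keep it rolling.

Request:
{"method": "drive_tool", "body": {"motion": [[60, [0.7, 0, 1.0], [0, 4.5, 0]], [60, [0.7, 0, 1.0], [0, 4.5, 0]], [60, [0.7, 0, 1.0], [0, 4.5, 0]], [60, [0.7, 0, 0.8], [0, 4.5, 0]], [60, [1.5, 0, 0.15], [0, 0, 0]], [60, [2, 0, 0.17], [0, 0, 0]], [60, [2, 0, 0.17], [0, 0, 0]], [60, [2, 0, 0.17], [0, 0, 0]]]}}

```text
time_s: 8.42
eef_pos: [0.5424, 0.0624, 0.0126]
ee_rot: [3.141, -0.315, 0.213]
contact_force: [-1.8, 0.1, 0.8]
gripper_width: 0.0568
gripper_force: 1.2
```

Request:
{"method": "drive_tool", "body": {"motion": [[60, [2, 0, 0.17], [0, 0, 0]], [60, [2, 0, 0.17], [0, 0, 0]], [60, [2, 0, 0.17], [0, 0, 0]], [60, [2, 0, 0.17], [0, 0, 0]]]}}

```text
time_s: 8.75
eef_pos: [0.5486, 0.0642, 0.0135]
ee_rot: [-3.142, -0.314, 0.213]
contact_force: [-3.0, -0.5, 1.5]
gripper_width: 0.0567
gripper_force: 1.3
```

```bash
python3 - <<'E'
from h import *
s=ctrl.get_state();print(cr(s["eef_pos"]),s["ee_rot"],s["contact_force"],R.from_euler('xyz',s["ee_rot"]).as_matrix().T@s["contact_force"]); snap("wrist","w5.png")
E
```

```text
[-0.0589  0.0221  0.0135] [-3.14157102 -0.31401385  0.21259569] [-3.03550512 -0.49703924  1.4785227 ] [-2.4651371  -0.15468687 -2.35510929]
```

View pics/w5.png

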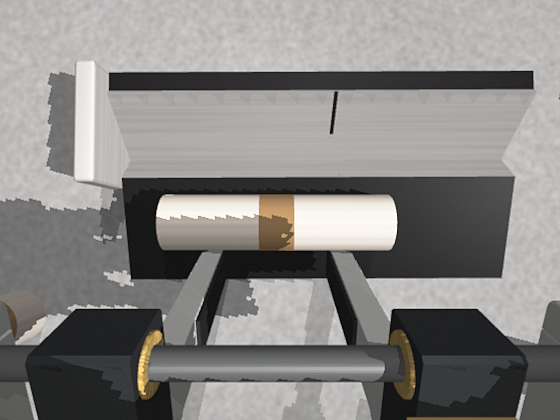

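```bash
python3 - <<'E'
from h import *
A=[]
for k in range(10):
    ctrl.snapshot("wrist"); s=ctrl.get_state(); A.append(R.from_euler('xyz',s["ee_rot"]).as_matrix().T@s["contact_force"])
A=np.array(A);print(A.mean(0).round(2),A.std(0).round(2),(A.mean(0)@[1,0,0]).round(2))
E
```

```text
[-0.57 -0.14  0.45] [0.36 0.44 0.44] -0.57
```

Request:
{"method": "drive_tool", "body": {"motion": [[60, [2, 0, 0.17], [0, 0, 0]], [60, [2, 0, 0.17], [0, 0, 0]]]}}

```text
time_s: 9.47
eef_pos: [0.5515, 0.065, 0.014]
ee_rot: [-3.141, -0.313, 0.212]
contact_force: [-3.3, -0.1, 0.7]
gripper_width: 0.0563
gripper_force: 1.3
```

Request:
{"method": "drive_tool", "body": {"motion": [[60, [2, 0, 0.17], [0, 0, 0]]]}}

```text
time_s: 9.55
eef_pos: [0.5537, 0.0654, 0.0146]
ee_rot: [-3.141, -0.313, 0.213]
contact_force: [-2.2, -0.8, 0.2]
gripper_width: 0.0563
gripper_force: 1.2
```

```bash
python3 - <<'E'
from h import *
A=[]
for k in range(10):
    ctrl.snapshot("wrist"); s=ctrl.get_state(); A.append(R.from_euler('xyz',s["ee_rot"]).as_matrix().T@s["contact_force"])
A=np.array(A);print(A.round(1).tolist(),A.mean(0).round(2),A.std(0).round(2));print(cr(s["eef_pos"]))
E
```

```text
[[-1.4, -0.3, -1.6], [-0.8, 0.1, -0.3], [-0.2, -0.6, 0.4], [-1.3, 0.2, 0.0], [-1.3, -1.1, -0.4], [-0.9, 0.4, -0.1], [0.0, 0.7, -0.3], [-0.7, -0.1, 0.7], [-0.4, 0.9, 0.2], [-0.6, 0.1, -0.2]] [-0.76  0.04 -0.16] [0.45 0.55 0.57]
[-0.0533  0.022   0.0149]
```

At rest the pads carry only about 0.8 N with almost no drag, so the roll is rolling freely. I'll keep going, more slowly.

Request:
{"method": "drive_tool", "body": {"motion": [[60, [1.2, 0, 0.1], [0, 0, 0]], [60, [1.2, 0, 0.1], [0, 0, 0]], [60, [1.2, 0, 0.1], [0, 0, 0]], [60, [1.2, 0, 0.1], [0, 0, 0]], [60, [1.2, 0, 0.1], [0, 0, 0]], [60, [1.2, 0, 0.1], [0, 0, 0]], [60, [1.2, 0, 0.1], [0, 0, 0]], [60, [1.2, 0, 0.1], [0, 0, 0]], [60, [1.2, 0, 0.1], [0, 0, 0]], [60, [1.2, 0, 0.1], [0, 0, 0]], [60, [1.2, 0, 0.1], [0, 0, 0]], [60, [1.2, 0, 0.1], [0, 0, 0]]]}}

```text
time_s: 11.05
eef_pos: [0.5678, 0.0683, 0.0181]
ee_rot: [-3.142, -0.314, 0.212]
contact_force: [-2.3, -0.3, 0.2]
gripper_width: 0.0567
gripper_force: 1.3
```

Request:
{"method": "drive_tool", "body": {"motion": [[60, [1, 0, 0.1], [0, 0, 0]], [60, [1, 0, 0.1], [0, 0, 0]], [60, [1, 0, 0.1], [0, 0, 0]], [60, [1, 0, 0.2], [0, 0, 0]], [60, [1, 0, 0.2], [0, 0, 0]], [60, [1, 0, 0.2], [0, 0, 0]], [60, [1, 0, 0.3], [0, 0, 0]], [60, [0, 0, 0], [0, 0, 0]], [60, [0, 0, 0], [0, 0, 0]]]}}

```text
time_s: 11.8
eef_pos: [0.575, 0.0698, 0.0194]
ee_rot: [3.141, -0.315, 0.212]
contact_force: [-0.2, 0.5, -0.2]
gripper_width: 0.0562
gripper_force: 0.0
```

```bash
python3 - <<'E'
from h import *
s=ctrl.get_state();print(cr(s["eef_pos"]),s["contact_force"]); snap("wrist","w6.png")
E
```

```text
[-0.0319  0.022   0.0194] [-0.22126929  0.52812528 -0.24784871]
```

View pics/w6.png

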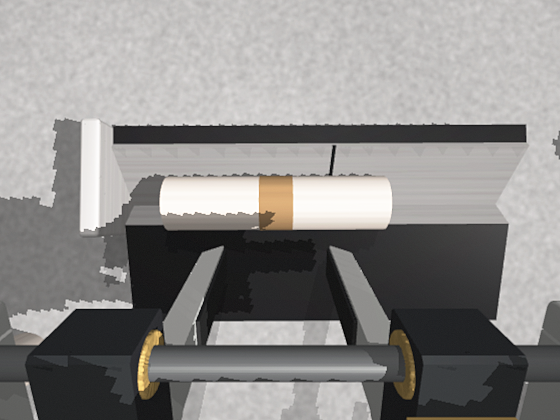

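The roll is seated in the groove (160–391, row 203). Next: lift, untilt, close the fingers and go over the open end.

Request:
{"method": "drive_tool", "body": {"motion": [[60, [-2, 0, -20], [0, 0, 0]], [30, [0, 0, -32], [0, 0, 0]], [0, [0, 0, -32], [0, -4.5, 0]], [0, [0, 20, 0], [0, -4.5, 0]], [0, [10, 30, 0], [0, -4.5, 0]], [0, [25, 30, 0], [0, -4.5, 0]], [0, [20, 12, 0], [0, 0, 0]], [0, [0, 0, 0], [0, 0, 0]], [0, [0, 0, 0], [0, 0, 0]], [0, [0, 0, 0], [0, 0, 0]]]}}

```text
time_s: 12.68
eef_pos: [0.6192, -0.014, 0.1012]
ee_rot: [-3.141, 0.001, 0.213]
contact_force: [0.7, 0.6, -0.6]
gripper_width: 0.001
gripper_force: 0.0
```

```bash
python3 - <<'E'
from h import *
s=ctrl.get_state();print(cr(s["eef_pos"]),s["ee_rot"],s["gripper_width"]); snap("wrist","w7.png")
for p,z in (([0,0],.002),([0,-.038],.038),([-.012,-.115],.014)): print(p,proj("wrist",list(O+p[0]*X+p[1]*Y)+[z]).round())
E
```

```text
[-0.0061 -0.0691  0.1012] [-3.14077658e+00  1.44966914e-03  2.12649614e-01] 0.0009921887421595887
[0, 0] [193. 205.]
[0, -0.038] [233. 217.]
[-0.012, -0.115] [331. 223.]
```

View pics/w7.png

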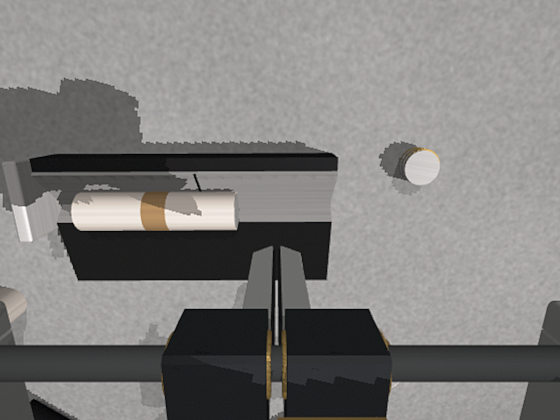

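The roll's open end is at column 238 and the closed fingers are clear of it. Descending into the groove.

Request:
{"method": "drive_tool", "body": {"motion": [[0, [6, 0, 20], [0, 0, 0]], [0, [0, 0, 25], [0, 0, 0]], [0, [0, 0, 20], [0, 0, 0]], [0, [0, 0, 12], [0, 0, 0]], [0, [0, 0, 7], [0, 0, 0]], [0, [0, 0, 1], [0, 0, 0]], [0, [0, -3, 0], [0, 0, 0]], [0, [0, -3, 0], [0, 0, 0]], [0, [0, -2, 0], [0, 0, 0]], [0, [0, -1.5, 0], [0, 0, 0]], [0, [0, -1.5, 0], [0, 0, 0]], [0, [0, -1.5, 0], [0, 0, 0]]]}}

```text
time_s: 13.73
eef_pos: [0.6238, -0.0008, 0.0174]
ee_rot: [3.141, -0.001, 0.213]
contact_force: [0.1, -0.6, -0.4]
gripper_width: 0.0004
gripper_force: 0.0
```

Request:
{"method": "drive_tool", "body": {"motion": [[0, [0, -1.5, 0], [0, 0, 0]], [0, [0, -1.5, 0], [0, 0, 0]], [0, [0, -1.5, 0], [0, 0, 0]], [0, [0, -1.5, 0], [0, 0, 0]], [0, [0, -1.5, 0], [0, 0, 0]], [0, [0, -1.5, 0], [0, 0, 0]], [0, [0, -1.5, 0], [0, 0, 0]], [0, [0, -1.5, 0], [0, 0, 0]], [0, [0, -1.5, 0], [0, 0, 0]], [0, [0, -1.5, 0], [0, 0, 0]]]}}

```text
time_s: 14.57
eef_pos: [0.6204, 0.0137, 0.0169]
ee_rot: [3.141, 0.0, 0.212]
contact_force: [-0.5, -2.7, -1.0]
gripper_width: 0.0003
gripper_force: 1.1
```

```bash
python3 - <<'E'
from h import *
s=ctrl.get_state();print(cr(s["eef_pos"]),s["contact_force"][:2]@Y)
E
```

```text
[ 0.0007 -0.0423  0.0169] -2.5478279826556745
```

Request:
{"method": "drive_tool", "body": {"motion": [[0, [0, -1.3, 0], [0, 0, 0]], [0, [0, -1.3, 0], [0, 0, 0]], [0, [0, -1.3, 0], [0, 0, 0]], [0, [0, -1.3, 0], [0, 0, 0]], [0, [0, -1.3, 0], [0, 0, 0]], [0, [0, -1.3, 0], [0, 0, 0]], [0, [0, -1.3, 0], [0, 0, 0]], [0, [0, -1.3, 0], [0, 0, 0]], [0, [0, -1.3, 0], [0, 0, 0]], [0, [0, -1.3, 0], [0, 0, 0]], [0, [0, -1.3, 0], [0, 0, 0]], [0, [0, -1, 0], [0, 0, 0]]]}}

```text
time_s: 15.57
eef_pos: [0.6171, 0.0288, 0.017]
ee_rot: [3.142, -0.0, 0.213]
contact_force: [-0.0, -2.9, -0.0]
gripper_width: 0.0005
gripper_force: 1.2
```

Request:
{"method": "drive_tool", "body": {"motion": [[0, [0, -0.8, 0], [0, 0, 0]], [0, [0, -0.8, 0], [0, 0, 0]]]}}

```text
time_s: 15.73
eef_pos: [0.6168, 0.0303, 0.0169]
ee_rot: [-3.142, 0.0, 0.212]
contact_force: [0.1, -2.2, 0.4]
gripper_width: 0.0006
gripper_force: 1.2
```

```bash
python3 - <<'E'
from h import *
s=ctrl.get_state();print(cr(s["eef_pos"]),s["contact_force"][:2]@Y); snap("wrist","w8.png")
i=cv2.imread("pics/w8.png"); cv2.imwrite("pics/w8c.png",cv2.resize(i[120:330,0:320],None,fx=2.4,fy=2.4,interpolation=cv2.INTER_CUBIC))
E
```

```text
[ 0.0007 -0.0253  0.0169] -2.157090831928539
```

View pics/w8c.png

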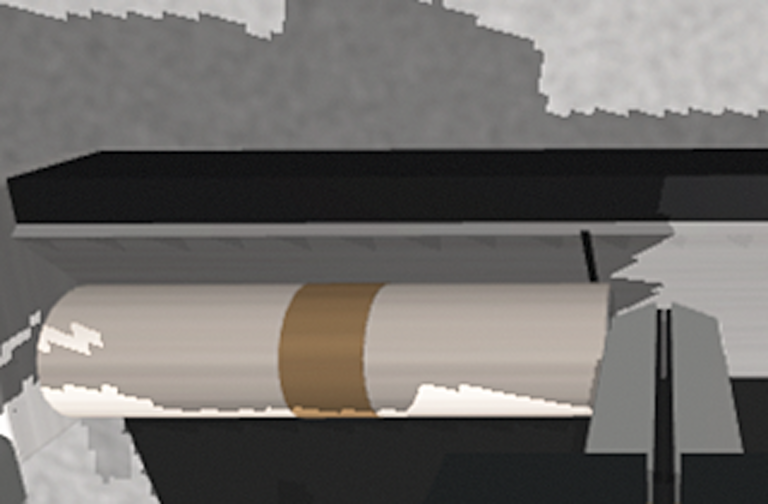

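The finger is on the roll's end, and a few mm seem to remain to the stop. I'll creep until the force rises.

Request:
{"method": "drive_tool", "body": {"motion": [[0, [0, -0.8, 0], [0, 0, 0]], [0, [0, -0.8, 0], [0, 0, 0]]]}}

```text
time_s: 15.95
eef_pos: [0.6165, 0.0318, 0.017]
ee_rot: [3.142, -0.0, 0.212]
contact_force: [0.1, -2.6, 0.6]
gripper_width: 0.0004
gripper_force: 1.2
```

Request:
{"method": "drive_tool", "body": {"motion": [[0, [0, -0.8, 0], [0, 0, 0]], [0, [0, -0.8, 0], [0, 0, 0]]]}}

```text
time_s: 16.12
eef_pos: [0.6161, 0.0334, 0.0169]
ee_rot: [-3.142, 0.0, 0.212]
contact_force: [-0.3, -2.1, -0.3]
gripper_width: 0.0006
gripper_force: 1.2
```

Request:
{"method": "drive_tool", "body": {"motion": [[0, [0, -0.7, 0], [0, 0, 0]], [0, [0, -0.7, 0], [0, 0, 0]]]}}

```text
time_s: 16.28
eef_pos: [0.616, 0.0341, 0.017]
ee_rot: [3.14, -0.0, 0.213]
contact_force: [-0.1, -6.5, -0.5]
gripper_width: 0.0005
gripper_force: 3.5
```

Request:
{"method": "drive_tool", "body": {"motion": [[0, [0, -0.4, 0], [0, 0, 0]], [0, [0, 0, 0], [0, 0, 0]]]}}

```text
time_s: 16.45
eef_pos: [0.616, 0.0341, 0.017]
ee_rot: [3.14, -0.0, 0.213]
contact_force: [-0.7, -6.3, -1.0]
gripper_width: 0.0003
gripper_force: 3.1
```

Request:
{"method": "drive_tool", "body": {"motion": [[0, [0, 1, 0], [0, 0, 0]], [0, [0, 2, 0], [0, 0, 0]], [0, [0, 7, 0], [0, 0, 0]], [0, [0, 15, 0], [0, 0, 0]], [0, [0, 0, -15], [0, 0, 0]], [0, [0, 0, -35], [0, 0, 0]], [0, [0, 0, -40], [0, 0, 0]], [0, [-20, 0, -30], [0, 0, 0]], [0, [-20, -20, -20], [0, 0, 0]], [0, [-10, -20, 0], [0, 0, 0]], [0, [0, 0, 0], [0, 0, 0]], [0, [0, 0, 0], [0, 0, 0]]]}}

```text
time_s: 17.45
eef_pos: [0.5637, 0.039, 0.1572]
ee_rot: [3.141, -0.001, 0.213]
contact_force: [0.6, -0.2, -0.4]
gripper_width: 0.0003
gripper_force: 0.0
```

```bash
python3 - <<'E'
from h import *
s=ctrl.get_state();print(cr(s["eef_pos"]),s["contact_force"]); snap("wrist","w9.png")
for y in (.11,-.01): print(y,proj("wrist",list(O+y*Y)+[.038]).round(1))
E
```

```text
[-0.0494 -0.0057  0.1572] [ 0.59069349 -0.1941953  -0.44314962]
0.11 [139.6 150.6]
-0.01 [279.4 150.8]
```

View pics/w9.png

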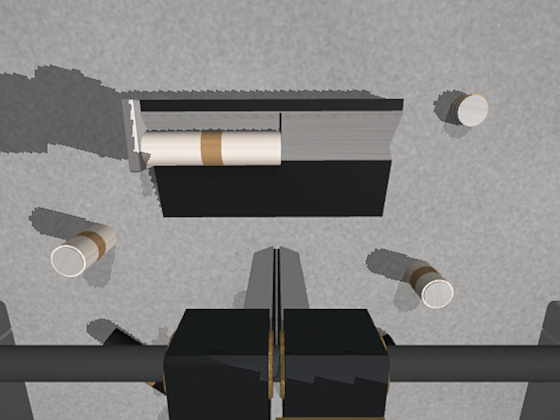

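The roll spans columns 140–281, against 139.6–279.4 predicted for fully home. It touches the stop, its end lines up with the check mark, and the bystanders are where they were.

```bash
python3 -c "
from bench import ctrl
print(ctrl.job_done())"
```

```text
the job is handed in; nothing more can be done
None
```

The coin roll was pushed up the ramp into the groove and slid home against the stop, the fingers are clear, and the job is handed in at about 17.5 s; force readings suggest it rolled rather than dragged on the ramp, though I couldn't see its rotation.

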